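# Bring the cup to the feeder chute and switch the feeder on

### The job

With a fingertip pushing on a spoke, turn the star wheel (either way round) until its cup stands centred under the end of the feeder's chute. Then push the selector arm on the switch box right over against its other stop pin, leaving the cup in place. Only push: do not lift the wheel off its spindle, and leave the other things on the bench where they are.

Things in the scene. Friction and masses are not known exactly. Their poses are not given: they have to be found in the camera images.
- indexer: fixed feeder unit; origin on the bench under the star wheel's axis, z up, +y points from the wheel along the chute to the bowl feeder. Round dark base under the wheel 164 mm across, 40 mm high, with a 24 mm post. Bowl feeder (white foot, steel bowl 164 mm across, top at 192 mm) centred 310 mm along +y, joined to the base by a strip 90 mm wide, 12 mm high
- chute_lip (a point): middle of the lower end of the steel chute's floor, 118 mm from the wheel's axis, 120 mm above the bench. The chute is 30 mm wide and slopes up from here to the bowl; its walls top out 140 mm above the bench here, 162 mm at the bowl. A thin strut holds it 205 mm from the wheel's axis
- hub (a point): point on the star wheel's vertical axis, 98 mm above the bench. Level wheel: hub 48 mm across (top 109 mm, stud on it to 121 mm), four round steel spokes 12 mm thick, 90 degrees apart, centre line 98 mm above the bench: one with the cup, three alike without. It turns either way without stops, light friction (1 to 2 N at mid-spoke), and stays where it is left
- ball (a point): centre of the steel ball (20 mm across) at the end of the plain spoke half a turn from the cup, 95 mm from the axis, 98 mm above the bench. The other two plain spokes are the same, 90 degrees either side. Spokes are bare from the hub to the ball; below them is free air down to the base (40 mm above the bench) or, beyond 82 mm from the axis, the bench
- cup (a point): centre of the rim of the open aluminium cup (50 mm across at the rim, 30 mm tall, rim 112 mm above the bench) at the end of the fourth spoke, 107 mm from the wheel's axis; its three plain fellows stand 90, 180 and 270 degrees from it
- cup_place (a point): fixed point where the cup's rim centre must come: on the chute's centre line, 107 mm from the wheel's axis (so 11 mm short of the chute's lip), 112 mm above the bench
- wheel_lift (a joint): how far the star wheel is raised off its seat on the spindle (m); 0 = seated. It is held down by its weight only (0.4 to 0.75 kg)
- switchbox: fixed grey switch box, 120 x 120 mm, top 60 mm above the bench; origin on the bench under its centre. Two round steel stop pins (10 mm across, up to 102 mm above the bench) stand 28 mm from the centre, one each side of the selector arm.
- selector_pivot (a point): point on the vertical axis of the selector arm, above the centre of the switch box, 98 mm above the bench
- selector_tip (a point): centre of the steel ball (18 mm across) at the end of the selector arm: a round steel bar 12 mm thick, level, centre line 98 mm above the bench, ball centred 80 mm from the pivot; black hub 32 mm across, up to 109 mm above the bench. Free air under the arm down to the box top (60 mm).
- selector (a joint): selector arm angle (rad): 0 = against the first stop pin (off; the arm starts within 0.2 of it), grows counter-clockwise seen from above to 1.4 = against the other stop pin (on). The arm's direction in the switch box's frame is 2.443 + value, from its +x axis. Light friction (about 1 N at the ball); stays where it is left
- jar: loose white jar, 52 mm across, 62 mm tall, origin under its centre; leave alone
- pot: loose steel pot, 52 mm across, 50 mm tall, origin under its centre; leave alone
- driver: loose screwdriver lying on the bench, 160 mm long along its x axis, under 40 mm high; leave alone
- carton: loose cardboard carton 70 x 50 x 40 mm, origin under its centre; leave alone
- bowl: loose steel bowl 100 mm across, 40 mm tall, origin under its centre; leave alone
- collar: loose steel ring 56 mm across, 25 mm tall, origin under its centre; leave alone
- reagent: loose white bottle 56 mm across, 100 mm tall, origin under its centre; leave alone
Not all that is in view belongs to the job. There is more than one size of the switchbox; the job needs the middle-sized.

How it is judged:
On the way, in this order (a step that is already met when the one before it is completed fails the run):
1. the cup stands under the end of the chute, the selector still off (horizontal distance between cup and cup_place below 0.012 m and value of joint selector below 0.5 rad), for 0.3 s.
2. the selector arm is over against its other stop pin, the cup still in place (horizontal distance between cup and cup_place below 0.012 m and value of joint selector above 1.2 rad), for 0.2 s.
At the end, for the whole second after the job is handed in: The cup's centre is within 12 mm (in plan) of its place under the chute's end, the selector arm is over 1.2 rad (within 0.2 rad of the other stop) and at rest, and the wheel is seated (raised less than 6 mm) (all of step 2 and velocity of joint selector between -0.1 and 0.1 rad/s and value of joint wheel_lift below 0.006 m); the robot touches nothing.
It fails at once if the star wheel is lifted more than 12 mm off its seat (value of joint wheel_lift above 0.012 m).
It fails at once if another thing on the bench is moved or lifted by more than 30 mm (distance of any of jar, pot, driver, carton, bowl, collar, reagent from where it was at the start of the episode above 0.03 m).
It also fails if it takes over 56 s, if anything falls off the work surface, if the arm or the gripper's body presses on something with over 40 N, if the wrist force passes 120 N, or if a joint passes its speed limit or range.

### The arm

A 7-joint arm with a two-finger parallel gripper is mounted at the origin on the work surface. World frame = base frame: x ahead of the robot, y to its left, z up, the work surface at z = 0. Lengths are in m, angles in rad, forces in N, time in s.
With the tool pointing down it reaches from about 0.4 to 0.85 m from the base axis. Payload 4.5 kg.
Tool frame: the origin (TCP) lies at the very end of the fingers, on their centre line; the grasp point (between the pads) lies 19 mm behind it; z points along the fingers, y is the line along which they close (so a half turn about z gives the same grasp; the last joint's range is limited). The gripper opens to 88 mm and grips with 3 to 60 N. Pads are 18 mm wide; open, the fingers measure 123 mm over their backs; the gripper's body (75 mm by 187 mm) begins 45 mm behind the grasp point.
Start: joints at [1.163, 0.689, -0.195, 1.565, 0.157, 0.902, -0.215], TCP at [0.267, -0.565, 0.239] pointing down, gripper open.
Joint ranges: [-3.01, 3.01], [-0.46, 2.08], [-1.47, 1.51], [0.13, 2.56], [-1, 4.14], [0.04, 2.09], [-2.66, 2.66]. Speed limits (rad/s): [2.57, 2.57, 3.14, 3.14, 3.14, 3.14, 3.14].

### API

Orientations are given as a unit quaternion [x, y, z, w].
In Python, from plant import r, eyes, nets gives the robot as it stands.
- The arm moves only by the shell command python3 -m pendant 'ROWS' [FORCE]. ROWS is JSON, a list of rows, each an object of numbers: "claw": the opening, from 0 (shut) to 1 (fully open); "dx", "dy", "dz": the shift along the world's x, y, z in mm; "twist": the turn about the world's z in rad. In form: [{"claw": .., "dx": .., "dy": .., "dz": .., "twist": ..}, ...]. A call has 1 to 8 rows; each row is the pose to reach, as a shift and turn from the pose commanded when the call began; what a row does not reach only later rows make up. A row lasts 1/10 s, in which the tool goes at most 50 mm and 8.59 degrees, less where a joint would pass 70% of its speed; a pose out of reach is approached as far as the arm can. A call with a gripper value outside its range is refused whole. The fingers move at their own pace and stop on an object; FORCE is the grip in N (left out, the last holds). Time passes only in rows, so rows that repeat a pose let the fingers close. It gives the time, the measured TCP pose, the force, the opening and the grip force at its end, in the units of the state.
- r.get_state(): the state, without advancing time (a new reading comes with each control period).
- eyes.snapshot(name): name is "scene" or "top"; returns (picture, depth): 384x512x3 uint8, blue, green, red; 384x512 float32, m along the optical axis (not along the pixel's ray), 0 where there is no reading.
- eyes.camera_info(name): a dict with "K" (3x3 intrinsics, pixels), "D" ([k1, k2, p1, p2, k3] as OpenCV has them; the pictures are not rectified), "world_to_cam" (4x4, takes a point from world to camera coordinates). Camera axes: x right, y down, z forward; pixel columns grow to the right and rows downward; lengths in m; the calibration is good to about 2 mm. A picture is of the moment at which its call begins. camera_info takes no time and is no camera call.
- r.finish_job(): hands the job in; it is judged then, once.
Trained networks look in the newest picture that a camera, given by its name, has taken for a name from the list of things; names that differ only in an ending like _2 or _b are one class to them, and where a whole thing is asked for, a point or a joint stands for the part that bears it (a point fixed in the world has none). Each returns a list of dicts, best first, with "confidence" (0 to 1); they miss things now and then, are a little off and sometimes report something else, mostly with a low value. They report only what shows in the picture. A call takes as long as a camera call. They do not tell look-alikes from the thing itself.
- nets.spot_in(camera, query): "box" ([left, top, width, height] as shares, 0 to 1, of the picture: columns of its width, rows of its height, round what is visible of it).
- nets.place_of(camera, query): "position" ([column, row] as shares, 0 to 1, of the picture: columns of its width, rows of its height: a listed point, or the origin of a listed thing).
The state is a dict: "clock": time; "q": joint angles; "qd": joint speeds; "joint_torque": joint torques, N m; "tool_pos": TCP position; "eef_rot": TCP orientation; "contact_force": force on the tool from outside, world axes, zero at the start; "moment": the same for the moment, N m; "opening": opening from 0.0 (shut) to 1.0 (fully open); "finger_force": force on a finger pad.
Only numpy, scipy, OpenCV 4.12 (cv2) and the standard library are available. Lean on these libraries where they do the work, as an engineer would, in place of code of your own. Each camera call takes 0.05 s, during which the arm holds its last target. There are 200 camera calls.

## Working session

There is one attempt and no reset: what is moved stays moved. The work goes in short steps, Python scripts to look and compute and a shell command to move; the robot and the scene stay as the last step left them, time stands still between calls to the robot, and variables do not carry over. Pictures are saved under pics/ and viewed, at most 10 in all, crops included, and the job is handed in when it is done.

```bash
mkdir -p pics; ls
cat > h.py <<'E'
from plant import r, eyes, nets
import numpy as np, cv2
def ray(cam,uv):
    ci=eyes.camera_info(cam);K=np.array(ci["K"],float);D=np.array(ci["D"],float);T=np.array(ci["world_to_cam"])
    n=cv2.undistortPoints(np.array([[uv]],float),K,D)[0,0]
    R=T[:3,:3];t=T[:3,3]
    return -R.T@t, R.T@np.array([n[0],n[1],1])
def atz(cam,uv,z):
    o,d=ray(cam,uv); return o+d*(z-o[2])/d[2]
def proj(cam,P):
    ci=eyes.camera_info(cam);T=np.array(ci["world_to_cam"])
    return cv2.projectPoints(np.array(P,float).reshape(-1,1,3),cv2.Rodrigues(T[:3,:3])[0],T[:3,3],np.array(ci["K"],float),np.array(ci["D"],float))[0][:,0]
E
python3 - <<'E'
from h import *
np.set_printoptions(precision=3,suppress=True)
for c in ("scene","top"):
    im,d=eyes.snapshot(c); cv2.imwrite(f"pics/{c}0.png",im)
    print(c,"cam at",ray(c,(256,192)))
    for q,z in (("hub",.098),("cup",.112),("ball",.098),("chute_lip",.12),("cup_place",.112),("indexer",0),("switchbox",0),("selector_pivot",.098),("selector_tip",.098)):
        for x in nets.place_of(c,q)[:4]:
            u=np.array(x["position"])*[512,384]; print(q,round(x["confidence"],2),u,atz(c,u,z)[:2])
s=r.get_state(); print(s["clock"],s["tool_pos"],s["eef_rot"],s["opening"])
E
```

```text
pics
scene cam at (array([1.25 , 0.063, 0.801]), array([-0.704, -0.231, -0.672]))
hub 0.69 [350.31  226.598] [0.559 0.107]
cup 0.83 [345.19 255.59] [0.674 0.107]
ball 0.61 [354.918 205.21 ] [0.471 0.108]
chute_lip 0.98 [396.8   226.406] [0.539 0.221]
chute_lip 0.52 [192.41  241.306] [ 0.762 -0.26 ]
cup_place 0.76 [390.298 228.71 ] [0.545 0.207]
indexer 0.62 [345.702 252.211] [0.568 0.114]
switchbox 0.88 [224.205 205.286] [ 0.507 -0.288]
switchbox 0.69 [126.618 212.813] [ 0.64  -0.563]
switchbox 0.59 [265.984 171.187] [ 0.293 -0.214]
selector_pivot 0.95 [116.019 176.986] [ 0.594 -0.605]
selector_pivot 0.64 [223.283 178.982] [ 0.491 -0.293]
selector_pivot 0.63 [263.782 152.986] [ 0.319 -0.217]
selector_tip 0.78 [144.486 157.402] [ 0.477 -0.579]
selector_tip 0.46 [240.589 165.581] [ 0.41  -0.266]
selector_tip 0.39 [272.077 144.883] [ 0.263 -0.204]
selector_tip 0.19 [234.291 260.314] [ 0.767 -0.148]
top cam at (array([ 0.219, -0.18 ,  1.521]), array([ 0.192, -0.   , -0.981]))
cup 0.83 [159.283 132.211] [0.674 0.111]
ball 0.69 [156.877 199.488] [0.471 0.111]
ball 0.2 [254.515 138.893] [ 0.66  -0.175]
chute_lip 0.72 [119.194 176.102] [0.536 0.22 ]
cup_place 0.82 [123.392 173.491] [0.545 0.211]
indexer 0.81 [166.502 174.413] [0.57  0.105]
switchbox 0.89 [270.182 268.109] [ 0.279 -0.227]
switchbox 0.68 [380.518 161.395] [ 0.62  -0.578]
selector_pivot 0.96 [274.381 269.798] [ 0.27  -0.236]
selector_pivot 0.85 [293.222 193.613] [ 0.493 -0.291]
selector_pivot 0.75 [391.782 150.106] [ 0.629 -0.588]
selector_tip 0.71 [288.205 220.493] [ 0.413 -0.276]
selector_tip 0.65 [382.822 190.502] [ 0.505 -0.556]
selector_tip 0.47 [268.8   285.888] [ 0.225 -0.22 ]
1.0 [ 0.267 -0.565  0.239] [0.976 0.219 0.    0.   ] 0.9981701285576603
```

View pics/top0.png

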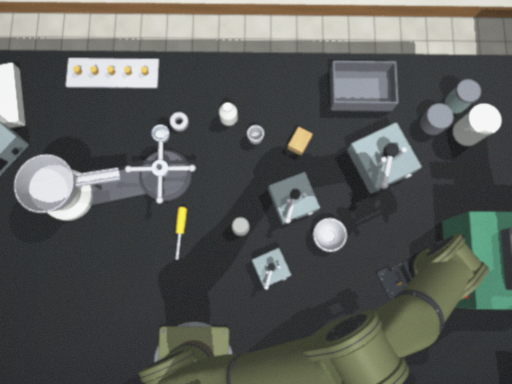

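View pics/scene0.png

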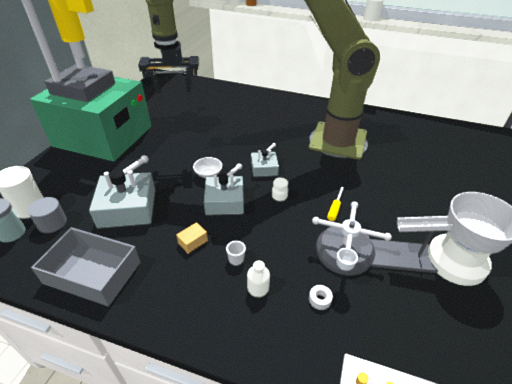

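Top picture: wheel hub at (159,168), cup at (160,132) pointing away from the robot, and the chute to the left at (119,176). The middle switch box is at (294,195), with its arm pointing at (288,220). The scene picture agrees. I'll check the estimates with an overlay.

Run:
```python
from h import *
np.set_printoptions(precision=3,suppress=True)
print("bowl",atz("top",(45,183),.192))
im=cv2.imread("pics/top0.png")
H=np.array([.5665,.110]);a=np.radians(104)
u=np.array([np.cos(a),np.sin(a)])
S=np.array([.493,-.291]); t=np.radians(168.7)
P=[[*H,.121]]+[[*(H+.107*u),.112],[*(H+.118*u),.12],[*(H+.310*u),.192],[*(H+[.107,0]),.112],[*(H+[0,.095]),.098],[*(H+[0,-.095]),.098],[*(H+[-.095,0]),.098],[*S,.109],[S[0]+.08*np.cos(t),S[1]+.08*np.sin(t),.098],[S[0]+.08*np.cos(t+1.3),S[1]+.08*np.sin(t+1.3),.098]]
outs=[]
for c,boxes in (("top",[(10,110,210,110),(250,150,100,110)]),("scene",[(300,170,210,110),(190,140,90,90)])):
    im=cv2.imread(f"pics/{c}0.png"); p=proj(c,P)
    for i,(x,y,w,h) in enumerate(boxes):
        k=390/w; cr=cv2.resize(im[y:y+h,x:x+w],None,fx=k,fy=k,interpolation=cv2.INTER_CUBIC)
        for q in p:
            cv2.drawMarker(cr,tuple(int(v) for v in ((q-[x,y]+.5)*k)),(0,0,255),cv2.MARKER_CROSS,12,1)
        o=np.zeros((298,395,3),np.uint8); cr=cr[:298]; o[:cr.shape[0],:cr.shape[1]]=cr; outs.append(o)
cv2.imwrite("pics/ov.png",np.vstack([np.hstack(outs[:2]),np.hstack(outs[2:])]))
```

```text
bowl [0.498 0.404 0.192]
```

View pics/ov.png

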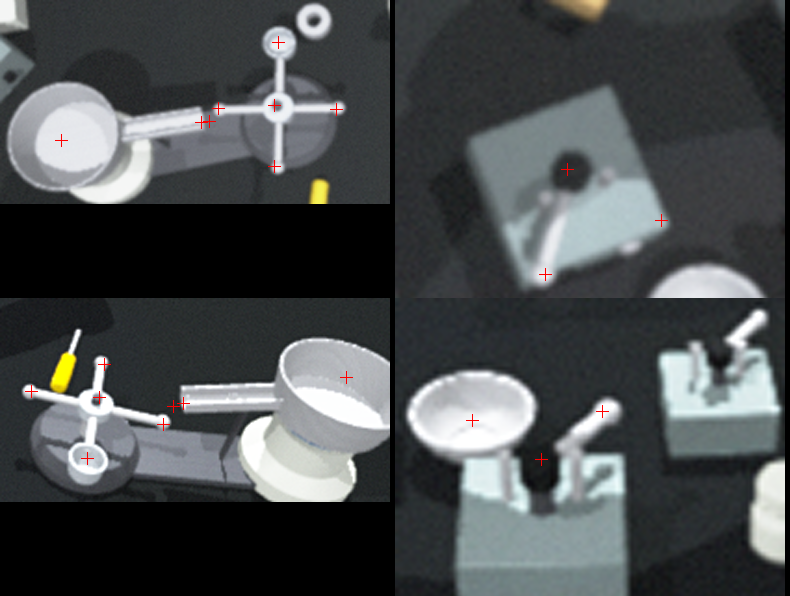

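Overlay: the crosses sit on the hub, balls, cup, lip and selector tip within about 1 px, so the chute direction is about 104° and the cup is at about 0°. I'll move now.

```bash
python3 -m pendant '[{"claw":0,"dx":230,"dy":310,"dz":0,"twist":-0.44},{"claw":0,"dx":230,"dy":310,"dz":0,"twist":-0.44},{"claw":0,"dx":230,"dy":310,"dz":0,"twist":-0.44},{"claw":0,"dx":230,"dy":310,"dz":0,"twist":-0.44},{"claw":0,"dx":230,"dy":310,"dz":0,"twist":-0.44},{"claw":0,"dx":230,"dy":310,"dz":0,"twist":-0.44},{"claw":0,"dx":230,"dy":310,"dz":0,"twist":-0.44},{"claw":0,"dx":230,"dy":310,"dz":0,"twist":-0.44}]' 20
```

```text
clock: 1.8
tool_pos: [0.4996, -0.2512, 0.2389]
eef_rot: [1.0, 0.003, 0.001, -0.001]
contact_force: [0.5, 0.4, -0.4]
opening: 0.297
finger_force: 0.0
```

```bash
python3 -m pendant '[{"claw":0,"dx":42,"dy":307,"dz":0,"twist":0},{"claw":0,"dx":42,"dy":307,"dz":0,"twist":0},{"claw":0,"dx":42,"dy":307,"dz":0,"twist":0},{"claw":0,"dx":42,"dy":307,"dz":0,"twist":0},{"claw":0,"dx":42,"dy":307,"dz":0,"twist":0},{"claw":0,"dx":42,"dy":307,"dz":0,"twist":0},{"claw":0,"dx":42,"dy":307,"dz":0,"twist":0},{"claw":0,"dx":42,"dy":307,"dz":0,"twist":0}]'
python3 - <<'E'
from h import *
im,d=eyes.snapshot("scene"); im2,_=eyes.snapshot("top")
cv2.imwrite("pics/a.png",np.hstack([cv2.resize(im[110:310,290:490],(390,390)),cv2.resize(im2[80:280,80:280],(390,390))]))
E
```

```text
clock: 2.6
tool_pos: [0.5394, 0.0549, 0.2387]
eef_rot: [1.0, 0.004, 0.0, -0.001]
contact_force: [0.0, -0.1, -1.0]
opening: 0.006
finger_force: 0.0
```

View pics/a.png

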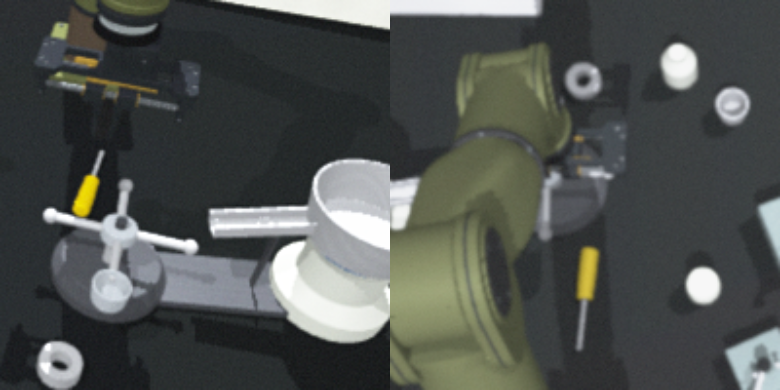

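The gripper is above the gap between the ball spoke and the right spoke, clear of the chute. Next I lower it.

```bash
python3 -m pendant '[{"claw":0,"dx":0,"dy":0,"dz":-50,"twist":0},{"claw":0,"dx":0,"dy":0,"dz":-100,"twist":0},{"claw":0,"dx":0,"dy":0,"dz":-130,"twist":0},{"claw":0,"dx":0,"dy":0,"dz":-155,"twist":0},{"claw":0,"dx":0,"dy":0,"dz":-155,"twist":0}]'
python3 - <<'E'
import numpy as np
H=np.array([566,110]);r=58;off=15+2  # finger centre behind spoke line mm
c=np.array([539,52])
for a in range(0,105,8):   # spoke rotation
    s=np.radians(270+a); u=np.array([np.cos(s),np.sin(s)]); n=np.array([-u[1],u[0]])
    p=H+r*u-15*n
    print(a,np.round(p-c),round(np.radians(a),2))
a=104;s=np.radians(270+a); u=np.array([np.cos(s),np.sin(s)]); n=np.array([-u[1],u[0]]);print(a,np.round(H+r*u-15*n-c))
E
```

```text
clock: 3.2
tool_pos: [0.537, 0.0486, 0.0811]
eef_rot: [1.0, -0.001, -0.003, 0.001]
contact_force: [0.4, -0.1, 1.2]
opening: 0.004
finger_force: 0.0
0 [12.  0.] 0.0
8 [20. -2.] 0.14
16 [29. -2.] 0.28
24 [37. -1.] 0.42
32 [45.  1.] 0.56
40 [53.  4.] 0.7
48 [60.  8.] 0.84
56 [67. 13.] 0.98
64 [73. 19.] 1.12
72 [78. 26.] 1.26
80 [82. 33.] 1.4
88 [84. 41.] 1.54
96 [86. 49.] 1.68
104 [87. 57.] 1.82
104 [87. 57.]
```

```bash
python3 -m pendant '[{"claw":0,"dx":12,"dy":0,"dz":0,"twist":0},{"claw":0,"dx":20,"dy":-2,"dz":0,"twist":0.14},{"claw":0,"dx":29,"dy":-2,"dz":0,"twist":0.28},{"claw":0,"dx":37,"dy":-1,"dz":0,"twist":0.42},{"claw":0,"dx":45,"dy":1,"dz":0,"twist":0.56},{"claw":0,"dx":53,"dy":4,"dz":0,"twist":0.70},{"claw":0,"dx":60,"dy":8,"dz":0,"twist":0.84},{"claw":0,"dx":60,"dy":8,"dz":0,"twist":0.84}]'
python3 - <<'E'
from h import *
im,d=eyes.snapshot("scene"); im2,_=eyes.snapshot("top")
for c in("scene","top"):
  for q,z in (("hub",.098),("cup",.112),("ball",.098),):
    for x in nets.place_of(c,q)[:4]:
            u=np.array(x["position"])*[512,384]; print(c,q,round(x["confidence"],2),u,atz(c,u,z)[:2])
cv2.imwrite("pics/b.png",np.hstack([cv2.resize(im[110:310,290:490],(390,390)),cv2.resize(im2[80:280,80:280],(390,390))]))
E
```

```text
clock: 4.0
tool_pos: [0.5998, 0.0578, 0.0849]
eef_rot: [0.913, 0.408, 0.0, 0.001]
contact_force: [-0.9, -1.8, -0.4]
opening: 0.006
finger_force: 0.7
scene hub 0.68 [348.8256 225.7152] [0.55756373 0.10255158]
scene cup 0.66 [381.2864 251.5968] [0.63160575 0.18977983]
top ball 0.61 [182.784  187.0848] [0.50924077 0.03616537]
top ball 0.6 [299.008  144.4992] [ 0.6438968  -0.30883427]
```

View pics/b.png

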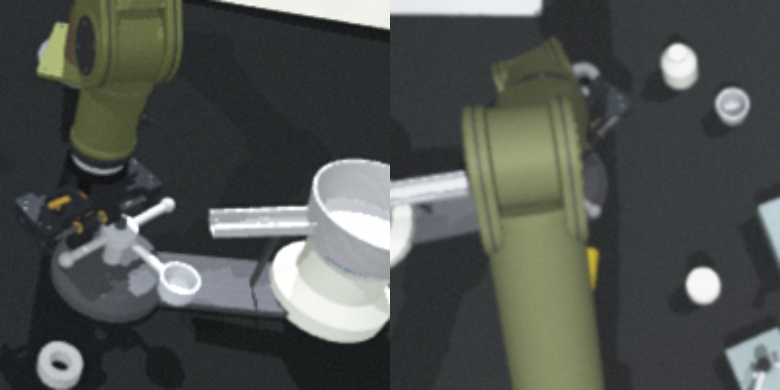

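The wheel turned with the finger, and the cup is at about 51–52°. I'll continue.

```bash
python3 -m pendant '[{"claw":0,"dx":7,"dy":5,"dz":0,"twist":0.14},{"claw":0,"dx":13,"dy":11,"dz":0,"twist":0.28},{"claw":0,"dx":18,"dy":18,"dz":0,"twist":0.42},{"claw":0,"dx":22,"dy":25,"dz":0,"twist":0.56},{"claw":0,"dx":24,"dy":33,"dz":0,"twist":0.70},{"claw":0,"dx":26,"dy":41,"dz":0,"twist":0.84},{"claw":0,"dx":26,"dy":41,"dz":0,"twist":0.84}]'
python3 - <<'E'
from h import *
im,d=eyes.snapshot("scene"); im2,_=eyes.snapshot("top")
for c in("scene","top"):
  for q,z in (("hub",.098),("cup",.112),("ball",.098),("chute_lip",.12),("cup_place",.112)):
    for x in nets.place_of(c,q)[:4]:
            u=np.array(x["position"])*[512,384]; print(c,q,round(x["confidence"],2),u,atz(c,u,z)[:2])
cv2.imwrite("pics/c.png",cv2.resize(im[160:300,300:500],(800,560),interpolation=cv2.INTER_CUBIC))
E
```

```text
clock: 5.1
tool_pos: [0.6249, 0.1023, 0.0835]
eef_rot: [0.666, 0.746, 0.0, -0.001]
contact_force: [-0.1, -1.4, -0.4]
opening: 0.006
finger_force: 0.5
scene cup 0.6 [393.6768 228.4032] [0.54120824 0.21531237]
scene ball 0.62 [315.8016 223.9872] [0.58130318 0.01661128]
scene chute_lip 0.58 [394.8032 226.5984] [0.54183622 0.21605627]
scene cup_place 0.97 [390.2976 227.2128] [0.53982564 0.20661628]
top cup 0.52 [122.3168 174.7968] [0.54146718 0.21373321]
top chute_lip 0.73 [120.1152 178.9056] [0.52724164 0.21714185]
top chute_lip 0.47 [298.8032 195.4944] [ 0.4833576  -0.30509365]
top chute_lip 0.41 [301.0048 143.3088] [ 0.64105934 -0.31280464]
top cup_place 0.66 [124.2112 177.216 ] [0.53422178 0.2076803 ]
```

View pics/c.png

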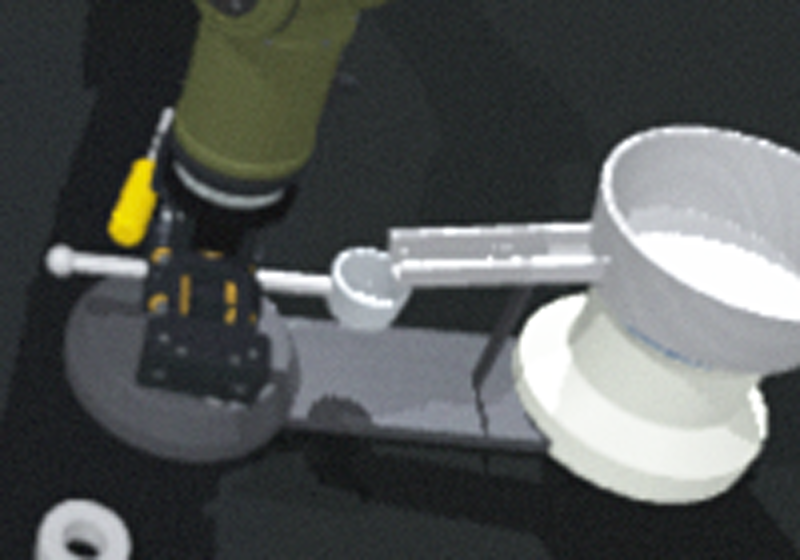

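The cup is nearly at the chute's end: cup at about (370,270) in the crop, spoke at about 99° against a target near 104°. I'll nudge 4.5° more, back off and raise.

```bash
python3 -m pendant '[{"claw":0,"dx":0,"dy":3,"dz":0,"twist":0.05},{"claw":0,"dx":0,"dy":5,"dz":0,"twist":0.08},{"claw":0,"dx":0,"dy":5,"dz":0,"twist":0.08},{"claw":0,"dx":2,"dy":-8,"dz":0,"twist":0.08},{"claw":0,"dx":2,"dy":-12,"dz":0,"twist":0.08},{"claw":0,"dx":2,"dy":-12,"dz":50,"twist":0.08},{"claw":0,"dx":2,"dy":-12,"dz":100,"twist":0.08},{"claw":0,"dx":2,"dy":-12,"dz":145,"twist":0.08}]'
python3 -m pendant '[{"claw":0,"dx":-20,"dy":-45,"dz":0,"twist":-0.14},{"claw":0,"dx":-40,"dy":-90,"dz":0,"twist":-0.28},{"claw":0,"dx":-60,"dy":-135,"dz":0,"twist":-0.42},{"claw":0,"dx":-80,"dy":-180,"dz":0,"twist":-0.56}]'
python3 - <<'E'
from h import *
im,d=eyes.snapshot("scene"); im2,_=eyes.snapshot("top")
for c in("scene","top"):
  for q,z in (("hub",.098),("cup",.112),("ball",.098),("chute_lip",.12),("cup_place",.112),("selector_pivot",.098),("selector_tip",.098)):
    for x in nets.place_of(c,q)[:4]:
            u=np.array(x["position"])*[512,384]; print(c,q,round(x["confidence"],2),u,atz(c,u,z)[:2])
cv2.imwrite("pics/d.png",np.hstack([cv2.resize(im[160:300,300:500],(400,280)),cv2.resize(im2[110:250,20:220],(400,280))]))
E
```

```text
clock: 6.5
tool_pos: [0.6272, 0.0885, 0.2307]
eef_rot: [0.637, 0.771, 0.0, -0.0]
contact_force: [-0.2, 0.7, -0.7]
opening: 0.004
finger_force: 0.0
clock: 6.9
tool_pos: [0.5461, -0.0932, 0.229]
eef_rot: [0.827, 0.563, 0.0, 0.0]
contact_force: [1.2, -0.8, 0.8]
opening: -0.0
finger_force: 0.0
scene hub 0.76 [348.8768 229.5936] [0.57166654 0.10460365]
scene cup 0.89 [391.68   225.9072] [0.5337417 0.2098541]
scene ball 0.56 [316.3136 227.2896] [0.59272066 0.02036421]
scene chute_lip 0.73 [396.3904 227.0976] [0.54226976 0.22008224]
scene cup_place 0.6 [388.7104 226.2144] [0.53754355 0.20242244]
scene cup_place 0.53 [257.0752 289.1904] [ 0.83332388 -0.06666348]
scene selector_pivot 0.95 [115.8144 178.0992] [ 0.59838283 -0.60272863]
scene selector_pivot 0.72 [222.976  179.4816] [ 0.49364318 -0.29265904]
scene selector_pivot 0.6 [265.4208 150.9888] [ 0.30569649 -0.21513217]
scene selector_tip 0.94 [144.9984 157.2096] [ 0.47553017 -0.57757399]
scene selector_tip 0.49 [242.3808 165.3888] [ 0.40717154 -0.26111467]
scene selector_tip 0.39 [224.4096 202.2912] [ 0.5859302  -0.24940309]
scene select
[... 321 characters left out ...]
28] [0.54066331 0.22358177]
top cup_place 0.63 [119.296  176.2944] [0.53685132 0.22234256]
top cup_place 0.54 [121.8048 175.104 ] [0.54052319 0.21518268]
top cup_place 0.34 [188.8256 158.4   ] [0.59341127 0.01958311]
top selector_pivot 0.71 [294.4    192.4992] [ 0.49637908 -0.29411315]
top selector_pivot 0.71 [272.0768 269.4912] [ 0.27121035 -0.22897571]
top selector_pivot 0.57 [390.0928 151.104 ] [ 0.6261877  -0.58258315]
top selector_pivot 0.51 [257.5872 135.0144] [ 0.67240647 -0.1837309 ]
top selector_tip 0.78 [289.6896 219.8016] [ 0.41500686 -0.27990305]
top selector_tip 0.71 [385.3824 188.6976] [ 0.51065958 -0.56346441]
top selector_tip 0.43 [268.288  284.8128] [ 0.22806101 -0.21835111]
```

View pics/d.png

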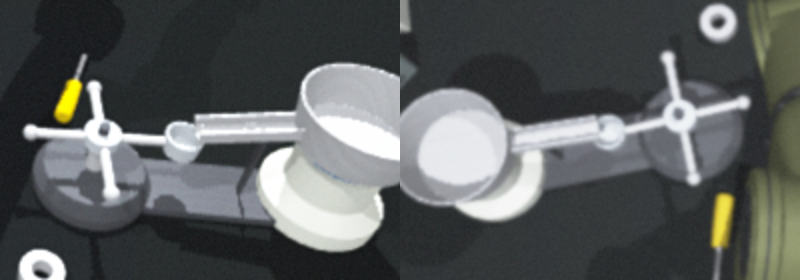

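Both views show the cup at the chute's end. Since the detections suggest it may be about 2° past, I'll measure the chute's line and the spokes in the depth picture.

Run:
```python
from h import *
H=np.array([.5665,.110])
for c in("scene","top"):
    im,d=eyes.snapshot(c)
    ci=eyes.camera_info(c);K=np.array(ci["K"],float);D=np.array(ci["D"],float);T=np.array(ci["world_to_cam"])
    v,u=np.nonzero(d>0); n=cv2.undistortPoints(np.stack([u,v],1).astype(float)[:,None],K,D)[:,0]; z=d[v,u][:,None]
    P=(np.hstack([n*z,z])-T[:3,3])@T[:3,:3]
    q=P[:,:2]-H; R=np.hypot(*q.T); A=np.degrees(np.arctan2(q[:,1],q[:,0]))
    def line(m):
        x=P[m]; o=x[:,:2].mean(0); dv=np.linalg.svd(x[:,:2]-o)[2][0]; return m.sum(),o.round(4),np.degrees(np.arctan2(dv[1],dv[0]))%180, np.degrees(np.arctan2(*(o-H)[::-1]))
    w=P[:,2]
    print(c,"chute",line((R>.135)&(R<.21)&(abs(A-104)<25)&(w>.115)&(w<.17)))
    sp=(w>.088)&(w<.108)
    for a0 in (16,-74,-164): print(" spoke",a0,line(sp&(R>.03)&(R<.105)&(abs(A-a0)<14)))
    m=(R>.082)&(R<.113)&(abs(A-104)<25)&(w>.1)&(w<.118); print(" cup",line(m))
    for k in (0,): 
        hh=P[(R<.03)&(w>.1)&(w<.115)]; print(" hub",len(hh),(hh[:,:2].min(0)+hh[:,:2].max(0))/2,hh[:,:2].mean(0))
```

```text
scene chute (np.int64(454), array([0.5262, 0.2775]), np.float64(103.56229678759247), np.float64(103.5222002795991))
 spoke 16 (np.int64(124), array([0.6366, 0.1259]), np.float64(13.85995069942234), np.float64(12.802857022031901))
 spoke -74 (np.int64(139), array([0.5844, 0.0436]), np.float64(106.2379208249656), np.float64(-74.9384364037589))
 spoke -164 (np.int64(89), array([0.5  , 0.091]), np.float64(15.15493075548651), np.float64(-164.03082577573858))
 cup (np.int64(92), array([0.544 , 0.2027]), np.float64(10.589807790147695), np.float64(103.66775668138514))
 hub 206 [0.56685731 0.11079141] [0.57092315 0.10889405]
top chute (np.int64(335), array([0.5292, 0.2778]), np.float64(102.04606408092583), np.float64(102.52329985068235))
 spoke 16 (np.int64(91), array([0.6357, 0.123 ]), np.float64(12.556739092167106), np.float64(10.610590668861542))
 spoke -74 (np.int64(96), array([0.5815, 0.0442]), np.float64(103.49306331509537), np.float64(-77.1570298007303))
 spoke -164 (np.int64(100), array([0.5001, 0.0878]), np.float64(14.910224327142771), np.float64(-161.51086851692904))
 cup (np.int64(42), array([0.5444, 0.2013]), np.float64(21.212000792548395), np.float64(103.6332172973146))
 hub 206 [0.56865609 0.10941506] [0.56586972 0.10615981]
```

The cup's spoke is at about 104.5° and the chute at about 103°, a cup error of about 3 mm, so the cup stays. Now the selector: pivot (0.494,-0.292), arm at about 168°.

```bash
python3 -m pendant '[{"claw":0,"dx":-25,"dy":-40,"dz":0,"twist":-0.14},{"claw":0,"dx":-50,"dy":-80,"dz":0,"twist":-0.28},{"claw":0,"dx":-75,"dy":-120,"dz":0,"twist":-0.42},{"claw":0,"dx":-101,"dy":-152,"dz":0,"twist":-0.56},{"claw":0,"dx":-101,"dy":-152,"dz":0,"twist":-0.70},{"claw":0,"dx":-101,"dy":-152,"dz":0,"twist":-0.84},{"claw":0,"dx":-101,"dy":-152,"dz":0,"twist":-0.98},{"claw":0,"dx":-101,"dy":-152,"dz":0,"twist":-1.12}]'
python3 -m pendant '[{"claw":0,"dx":0,"dy":0,"dz":0,"twist":-0.14},{"claw":0,"dx":0,"dy":0,"dz":0,"twist":-0.28},{"claw":0,"dx":0,"dy":0,"dz":0,"twist":-0.28}]'
python3 - <<'E'
from h import *
im,d=eyes.snapshot("scene"); cv2.imwrite("pics/e.png",cv2.resize(im[80:230,150:330],(720,600)))
s=r.get_state(); p=np.array(s["tool_pos"]); print(proj("scene",[p])-[150,80])
E
```

```text
clock: 8.6
tool_pos: [0.4463, -0.2431, 0.2289]
eef_rot: [0.999, 0.038, 0.0, 0.0]
contact_force: [-0.6, 0.1, 0.3]
opening: 0.006
finger_force: 0.0
clock: 8.9
tool_pos: [0.4464, -0.2429, 0.2288]
eef_rot: [0.995, -0.099, 0.0, 0.0]
contact_force: [0.0, -0.6, 0.7]
opening: -0.002
finger_force: 0.0
[[92.96834041 58.84064039]]
```

View pics/e.png

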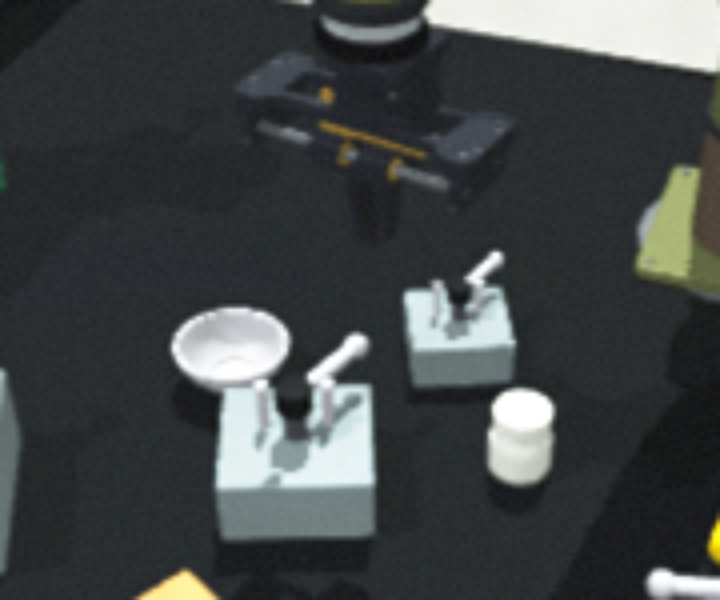

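The closed fingers are above and to the jar side of the selector arm, tip at (372,235) in the crop, clear of the pins. Descend, then compute the arc.

```bash
python3 -m pendant '[{"claw":0,"dx":-2,"dy":-2,"dz":-50,"twist":0},{"claw":0,"dx":-2,"dy":-2,"dz":-100,"twist":0},{"claw":0,"dx":-2,"dy":-2,"dz":-130,"twist":0},{"claw":0,"dx":-2,"dy":-2,"dz":-145,"twist":0},{"claw":0,"dx":-2,"dy":-2,"dz":-145,"twist":0}]'
python3 - <<'E'
import numpy as np
S=np.array([494,-292]);c=np.array([444,-245])
for t in range(168,249,8):
    a=np.radians(t);u=np.array([np.cos(a),np.sin(a)]);n=np.array([-u[1],u[0]])
    print(t,np.round(S+59*u-23.5*n-c),round(np.radians(t-168),2))
E
```

```text
clock: 9.45
tool_pos: [0.4431, -0.2442, 0.0817]
eef_rot: [0.995, -0.097, -0.002, -0.001]
contact_force: [0.1, -0.3, -0.5]
opening: 0.009
finger_force: 0.0
168 [ -3. -12.] 0.0
176 [ -7. -19.] 0.14
184 [-10. -28.] 0.28
192 [-13. -36.] 0.42
200 [-13. -45.] 0.56
208 [-13. -54.] 0.7
216 [-12. -63.] 0.84
224 [ -9. -71.] 0.98
232 [ -5. -79.] 1.12
240 [  0. -86.] 1.26
248 [  6. -93.] 1.4
```

```bash
python3 -m pendant '[{"claw":0,"dx":-3,"dy":-12,"dz":0,"twist":0},{"claw":0,"dx":-7,"dy":-19,"dz":0,"twist":0.14},{"claw":0,"dx":-10,"dy":-28,"dz":0,"twist":0.28},{"claw":0,"dx":-13,"dy":-36,"dz":0,"twist":0.42},{"claw":0,"dx":-13,"dy":-45,"dz":0,"twist":0.56},{"claw":0,"dx":-13,"dy":-54,"dz":0,"twist":0.70},{"claw":0,"dx":-12,"dy":-63,"dz":0,"twist":0.84},{"claw":0,"dx":-9,"dy":-71,"dz":0,"twist":0.98}]'
python3 -m pendant '[{"claw":0,"dx":4,"dy":-8,"dz":0,"twist":0.14},{"claw":0,"dx":4,"dy":-8,"dz":0,"twist":0.14}]'
python3 - <<'E'
from h import *
im,d=eyes.snapshot("scene"); cv2.imwrite("pics/f.png",cv2.resize(im[110:230,170:300],(650,600)))
for q in("selector_pivot","selector_tip"):
    for x in nets.place_of("scene",q)[:4]:
        u=np.array(x["position"])*[512,384]; print(q,round(x["confidence"],2),u,atz("scene",u,.098)[:2])
E
```

```text
clock: 10.25
tool_pos: [0.4348, -0.3178, 0.0854]
eef_rot: [0.923, 0.384, 0.0, 0.001]
contact_force: [-0.5, 2.3, 0.6]
opening: 0.006
finger_force: 0.9
clock: 10.45
tool_pos: [0.4395, -0.3269, 0.0852]
eef_rot: [0.896, 0.444, 0.001, 0.002]
contact_force: [0.5, -0.1, -0.9]
opening: 0.003
finger_force: 0.0
selector_pivot 0.79 [266.1888 154.2912] [ 0.32292706 -0.20690598]
selector_pivot 0.58 [116.3776 179.5968] [ 0.6038306 -0.596917 ]
selector_pivot 0.57 [221.2864 180.2112] [ 0.49860825 -0.29618758]
selector_tip 0.82 [144.7936 156.7104] [ 0.47337347 -0.57968066]
selector_tip 0.54 [216.4224 164.0832] [ 0.42940806 -0.34262766]
selector_tip 0.38 [272.1792 144.1152] [ 0.25843567 -0.20536695]
```

View pics/f.png

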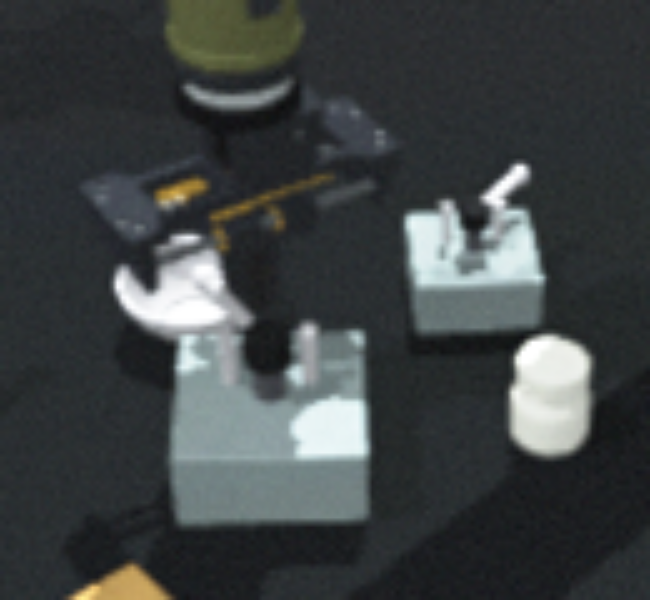

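The arm has swung more than halfway, with its tip near (205,275) in the crop at about 218–230°. It isn't at the left pin yet, so I'll keep pushing gently while watching the force.

```bash
python3 -m pendant '[{"claw":0,"dx":3,"dy":-4,"dz":0,"twist":0.07},{"claw":0,"dx":5,"dy":-7,"dz":0,"twist":0.14},{"claw":0,"dx":5,"dy":-7,"dz":0,"twist":0.14}]'; python3 -m pendant '[{"claw":0,"dx":2,"dy":-3,"dz":0,"twist":0.05},{"claw":0,"dx":2,"dy":-3,"dz":0,"twist":0.05}]'
python3 -m pendant '[{"claw":0,"dx":2,"dy":-3,"dz":0,"twist":0.05},{"claw":0,"dx":2,"dy":-3,"dz":0,"twist":0.05}]'
```

```text
clock: 10.9
tool_pos: [0.4442, -0.3311, 0.0841]
eef_rot: [0.863, 0.506, -0.0, 0.0]
contact_force: [0.8, -0.2, -0.4]
opening: 0.002
finger_force: 0.0
clock: 11.1
tool_pos: [0.4462, -0.3338, 0.0839]
eef_rot: [0.85, 0.527, -0.0, 0.0]
contact_force: [-0.8, 0.2, 0.3]
opening: 0.006
finger_force: 0.2
clock: 11.3
tool_pos: [0.4457, -0.3348, 0.0835]
eef_rot: [0.836, 0.548, -0.001, -0.003]
contact_force: [-5.2, 3.8, 3.7]
opening: 0.004
finger_force: 3.4
```

The force rose to about 6 N, so the arm is against the stop. Back off, raise and check.

```bash
python3 -m pendant '[{"claw":0,"dx":-9,"dy":6,"dz":0,"twist":0},{"claw":0,"dx":-18,"dy":12,"dz":0,"twist":0},{"claw":0,"dx":-18,"dy":12,"dz":0,"twist":0},{"claw":0,"dx":-18,"dy":12,"dz":50,"twist":0},{"claw":0,"dx":-18,"dy":12,"dz":100,"twist":0},{"claw":0,"dx":-18,"dy":12,"dz":150,"twist":0},{"claw":0,"dx":-18,"dy":12,"dz":190,"twist":0},{"claw":0,"dx":-18,"dy":12,"dz":190,"twist":0}]'
python3 - <<'E'
from h import *
im,d=eyes.snapshot("scene")
cv2.imwrite("pics/g.png",np.hstack([cv2.resize(im[110:230,170:290],(400,400)),cv2.resize(im[130:290,300:460],(400,400))]))
for q,z in(("selector_pivot",.098),("selector_tip",.098),("cup",.112),("ball",.098)):
    for x in nets.place_of("scene",q)[:4]:
        u=np.array(x["position"])*[512,384]; print(q,round(x["confidence"],2),u,atz("scene",u,z)[:2])
E
```

```text
clock: 12.1
tool_pos: [0.4341, -0.3263, 0.2795]
eef_rot: [0.837, 0.548, 0.003, 0.005]
contact_force: [0.2, 0.8, -1.2]
opening: 0.007
finger_force: 0.0
selector_pivot 0.84 [222.208  181.7856] [ 0.5045217  -0.29062545]
selector_pivot 0.77 [262.912  150.6048] [ 0.30650434 -0.22388063]
selector_pivot 0.7 [116.8896 175.488 ] [ 0.58663929 -0.60712875]
selector_tip 0.89 [142.6944 158.4   ] [ 0.48374161 -0.58105984]
selector_tip 0.62 [208.1792 167.8848] [ 0.45658395 -0.35938237]
selector_tip 0.55 [271.8208 147.8016] [ 0.28020343 -0.20004651]
cup 0.88 [391.5776 228.2112] [0.5423684  0.21001641]
ball 0.58 [314.9824 226.7904] [0.59214024 0.01660309]
```

View pics/g.png

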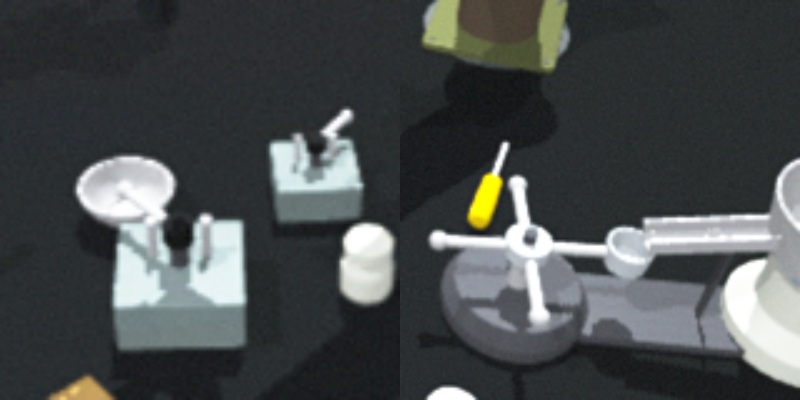

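The selector arm now rests against the left pin (tip at (123,190) in the left crop, at about 241°, where I expected the stop). The cup is still at the chute end (right crop (625,250)), and the bench items are undisturbed.

```bash
python3 -c "
from plant import r
print(r.finish_job())"
```

```text
the job is handed in; nothing more can be done
None
```

The job is handed in, with no verdict returned: the cup is about 3 mm from its place under the chute's end by my depth measurement, the selector arm is against its other stop pin, and the robot is clear of everything.

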